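# Pop the touch-latch supply box and swing it open

### The job

Open the birch box with the blue lid: press its lid down with the fingertips near the front edge, where the yellow dot is, until the catch lets go and the lid springs ajar by itself, take the fingers off it, then put a fingertip under the raised front edge and push the lid up and right over until it stays wide open, leaning back. Leave the grey box with the white lid shut, and do not pick up or shift the mug, tape roll and stapler where they stand.

Things in the scene. Friction and masses are not known exactly. Their poses are not given: they have to be found in the camera images.
- birch_box: pale birch-wood box with the blue lid, fixed: 150 mm deep (x), 180 wide (y), 90 high, walls 6 mm; origin at the centre of its underside; x points from its front to its back (away from the robot, yaw up to about 20 degrees either way), y left, z up. It may stand left or right of the grey box.
- birch_box_hinge (a point): point half-way along the hinge line of the blue lid, at the back of the birch box, 92 mm above the desk; it and its axes stay with the box (x to the back, y along the hinge, z up). The box's front face is 143 mm before it, the back face 7 mm behind it.
- birch_box_front (a point): middle of the front edge of the blue lid (half-way through its thickness), moving with the lid. Lid 130 mm deep, 164 mm wide, 8 mm thick, 0.12 kg, set inside the walls, its top 1 mm above their rim; this point is 133 mm in front of the hinge line and 5 mm below it when shut. Axes those of the box when shut, turning with the lid.
- birch_box_dot (a point): the press point: yellow dot, 18 mm across, on top of the blue lid, 115 mm in front of the hinge line (18 mm behind the lid's front edge), 91 mm above the desk when shut; moves with the lid. The catch is below it.
- birch_box_lid (a joint): blue lid angle (rad): 0 shut, negative pressed in (stop -0.07), positive opening upward. Pressed to about -0.05 (6 mm down at the dot, about 5 N) the catch lets go; as the finger rises a spring lifts the lid and holds it ajar at 0.45 (front edge 58 mm up). It does not latch again. Above ajar it swings freely: falls back to ajar before 1.57, falls open to its stop at 1.9 beyond.
- grey_box: grey box with the white lid, fixed: same sizes, same frame, same kind of catch; it stays shut. Origin at the centre of its underside.
- grey_box_lid (a joint): angle of the white lid (rad), same meaning: 0 shut; its catch works the same way and must be left alone.
- mug: white mug, 80 mm across, 85 mm high, handle to its +y; loose; origin at the centre of its underside
- tape: yellow roll of tape lying flat, 90 mm outside and 60 mm inside diameter, 45 mm high; loose; origin at the centre of its underside
- stapler: red and black stapler, 130 mm long (along its x), 34 mm wide, 42 mm high; loose; origin at the centre of its underside
Mind the look-alikes: they are no part of the job. Of the things that look like the birch_box, take the one that is farthest to the robot's left at the start.

How it is judged:
On the way, in this order (a step that is already met when the one before it is completed fails the run):
1. the blue lid is pressed in with the fingers (value of joint birch_box_lid below -0.035 rad and contact force between the fingers and birch_box above 0.5 N).
2. the blue lid stands ajar by its own spring, untouched (value of joint birch_box_lid between 0.3 and 0.65 rad and contact force between each of the arm, the fingers and birch_box below 0.1 N), for 0.1 s.
3. the blue lid is pushed up past upright (value of joint birch_box_lid above 1.6 rad).
At the end, for the whole second after the job is handed in: the blue lid leans wide open beyond 1.75 rad (about 100 degrees) and is still, the white lid is shut (within 0.03 rad), and mug, tape and stapler are within 30 mm of where they stood (value of joint birch_box_lid above 1.75 rad and velocity of joint birch_box_lid between -0.1 and 0.1 rad/s and value of joint grey_box_lid between -0.02 and 0.03 rad and distance of each of mug, tape, stapler from where it was at the start of the episode below 0.03 m); the robot touches nothing.
It fails at once if the white lid is pressed in or opened (value of joint grey_box_lid above 0.08 rad or value of joint grey_box_lid below -0.035 rad).
It fails at once if the mug is shoved or lifted by more than 30 mm (distance of mug from where it was at the start of the episode above 0.03 m).
It fails at once if the tape is shoved or lifted by more than 30 mm (distance of tape from where it was at the start of the episode above 0.03 m).
It fails at once if the stapler is shoved or lifted by more than 30 mm (distance of stapler from where it was at the start of the episode above 0.03 m).
It also fails if it takes over 48 s, if anything falls off the work surface, if the arm or the gripper's body presses on something with over 40 N, if the wrist force passes 120 N, or if a joint passes its speed limit or range.

### The arm

A 7-joint arm with a two-finger parallel gripper is mounted at the origin on the work surface. World frame = base frame: x ahead of the robot, y to its left, z up, the work surface at z = 0. Lengths are in m, angles in rad, forces in N, time in s.
With the tool pointing down it reaches from about 0.425 to 0.925 m from the base axis. Payload 6.8 kg.
Tool frame: the origin (TCP) lies at the very end of the fingers, on their centre line; the grasp point (between the pads) lies r.grip_depth behind it (r.grip_depth is the distance from the TCP to the grasp point, in m); z points along the fingers, x is the direction in which the jaws open and shut, and the axes are right-handed (so a half turn about z gives the same grasp; the last joint's range is limited). The gripper opens to 85 mm and grips with 20 to 120 N. Pads are 22 mm wide; open, the fingers measure 114 mm over their backs; the gripper's body (76 mm by 85 mm) begins 54 mm behind the grasp point. The pads swing forward as they close: fully open they stand 13 mm farther back than shut.
Start: joints at [0.995, 0.477, 0.022, 1.555, -0.011, 1.109, -0.083], TCP at [0.304, -0.602, 0.231] pointing down, gripper open.
Joint ranges: [-2.96, 2.96], [-0.34, 2.1], [-1.41, 1.46], [0.24, 2.44], [-1.37, 4.51], [0.17, 1.92], [-2.96, 2.96]. Speed limits (rad/s): [2.39, 2.39, 3.14, 3.14, 3.14, 3.14, 3.14].

### API

Orientations are given as a rotation vector (axis times angle).
In Python, from bench import readout, grab_frame, workorder, r gives the robot as it stands.
- The arm moves only by the shell command python3 -m handwheel 'ROWS' [FORCE]. ROWS is text: rows parted by semicolons, each of 7 numbers parted by spaces: the shift along the tool's x, y, z in mm, then the turn, a rotation vector about the tool's x, y, z in degrees, then the finger opening in mm, from 0 to 85.4. A call has 1 to 12 rows; each row is the pose to reach, as a shift and turn from the pose commanded when the call began, along the tool's axes at that moment; what a row does not reach only later rows make up. A row lasts 1/8 s, in which the tool goes at most 62.5 mm and 10.7 degrees, less where a joint would pass 70% of its speed; a pose out of reach is approached as far as the arm can. A call with a gripper value outside its range is refused whole. The fingers move at their own pace and stop on an object; FORCE is the grip in N (left out, the last holds). Time passes only in rows, so rows that repeat a pose let the fingers close. It gives the time, the measured TCP pose, the force and the opening at its end, in the units of the state.
- readout.get_obs(): the state, without advancing time (a new reading comes with each control period).
- grab_frame(name): name is "side" or "top"; returns a dict with "pixels" (384x512x3 uint8, red, green, blue), "fx", "fy", "cx", "cy" (pixels), "rvec" (rotation vector, rad) and "tvec" (3), from world to camera coordinates, as OpenCV has them. Camera axes: x right, y down, z forward; pixel columns grow to the right and rows downward; lengths in m; the calibration is good to about 2 mm. A picture is of the moment at which its call begins. There is no depth.
- workorder.hand_in(): hands the job in, once; it reports no verdict.
The state is a dict: "clock": time; "joints": joint angles; "qvel": joint speeds; "tau": joint torques, N m; "tcp_pos": TCP position; "orientation": TCP orientation; "contact_force": force on the tool from outside, world axes, zero at the start; "moment": the same for the moment, N m; "grip_width": finger opening in m.
Only numpy, scipy, OpenCV 4.12 (cv2) and the standard library are available. Lean on these libraries where they do the work, as an engineer would, in place of code of your own. Each camera call takes 0.05 s, during which the arm holds its last target.

## Working session

There is one attempt and no reset: what is moved stays moved. The work goes in short steps, Python scripts to look and compute and a shell command to move; the robot and the scene stay as the last step left them, time stands still between calls to the robot, and variables do not carry over. Pictures are saved under pics/ and viewed, and the job is handed in when it is done.

```bash
ls; mkdir -p pics
python3 - <<'E'
from bench import readout, grab_frame, r
import cv2
o=readout.get_obs()
for k in o: print(k,o[k])
print([a for a in dir(r) if a[0]!='_'], r.grip_depth)
for n in("side","top"):
    f=grab_frame(n); cv2.imwrite(f"pics/{n}0.png",f["pixels"][:,:,::-1])
    print(n,{k:f[k] for k in f if k!="pixels"})
E
```

```text
pics
clock 0.0
joints [ 0.99488228  0.47777727  0.0223288   1.55643209 -0.01151235  1.109301
 -0.08310976]
qvel [-0.00116534 -0.00137245  0.00073655  0.00044798  0.00058684  0.00054108
 -0.00059955]
tau [-3.78970235e-04 -5.96448076e+01  1.60792049e+00 -2.81201416e+01
  1.25051202e-02  9.34409327e-03 -1.02103900e-05]
tcp_pos [ 0.30411631 -0.6019573   0.23034898]
orientation [-2.67513294e+00  1.64560148e+00  2.48461915e-03]
contact_force [-0.56683842 -0.25253608 -0.11735547]
moment [ 0.0210765  -0.00707179 -0.02489206]
grip_width 0.08535740540002083
['Unreachable', 'grip_depth'] 0.0187
side {'fx': 442.78524056919093, 'fy': 442.78524056919093, 'cx': 257.51501574387134, 'cy': 195.24913408420676, 'rvec': array([ 0.68881057, -2.65820583,  1.05787994]), 'tvec': array([0.4169256 , 0.32053862, 0.99396322])}
top {'fx': 445.2400847576811, 'fy': 445.2400847576811, 'cx': 258.7607848286849, 'cy': 191.87016404457182, 'rvec': array([ 2.16218648, -2.21065143,  0.06833802]), 'tvec': array([-0.11222022,  0.53585232,  1.13092529])}
```

View pics/side0.png

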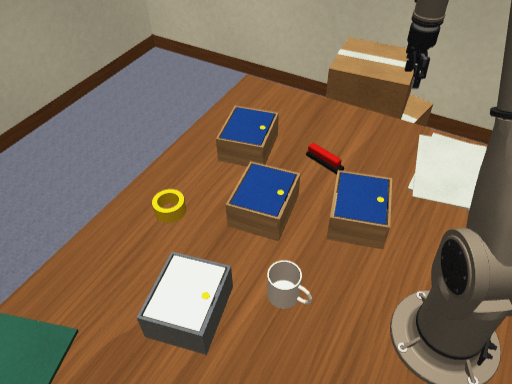

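View pics/top0.png

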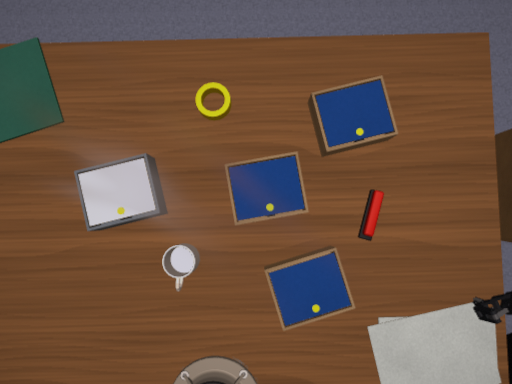

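The top view shows three blue-lid boxes with dots at (270,207), (316,308) and (360,132). The one at (267,188) is farthest to the robot's left. The white-lid box is at (118,190), the mug at (180,262), the tape at (213,100) and the stapler at (371,215). Next I measure them.

```bash
cat > h.py <<'E'
import numpy as np, cv2
from scipy.spatial.transform import Rotation as R
from bench import readout, grab_frame
def ray(f,u,v):
    Rm=R.from_rotvec(f["rvec"]).as_matrix(); c=-Rm.T@f["tvec"]
    d=Rm.T@np.array([(u-f["cx"])/f["fx"],(v-f["cy"])/f["fy"],1]); return c,d/np.linalg.norm(d)
def onz(f,u,v,z):
    c,d=ray(f,u,v); return c+d*(z-c[2])/d[2]
def cross(f1,p1,f2,p2):
    c1,d1=ray(f1,*p1); c2,d2=ray(f2,*p2)
    s=np.linalg.lstsq(np.c_[d1,-d2],c2-c1,rcond=None)[0]
    a,b=c1+d1*s[0],c2+d2*s[1]; return (a+b)/2,np.linalg.norm(a-b)
def blobs(m,amin):
    n,l,s,c=cv2.connectedComponentsWithStats(m.astype(np.uint8))
    return [(c[i],s[i,4],(l==i).astype(np.uint8)) for i in range(1,n) if s[i,4]>=amin]
def hsv(f): return cv2.cvtColor(f["pixels"],cv2.COLOR_RGB2HSV)
def yellow(f):
    h=hsv(f); return blobs((abs(h[...,0].astype(int)-30)<6)&(h[...,1]>170)&(h[...,2]>120),8)
def blue(f):
    h=hsv(f); return blobs((abs(h[...,0].astype(int)-117)<12)&(h[...,1]>150)&(h[...,2]>50),100)
E
python3 - <<'E'
from h import *
np.set_printoptions(precision=4,suppress=True)
t=grab_frame("top"); s=grab_frame("side")
for n,f in(("top",t),("side",s)):
    for c,a,m in yellow(f): print(n,"yel",c,a,onz(f,*c,.091))
    for c,a,m in blue(f):
        ct=max(cv2.findContours(m,0,1)[0],key=cv2.contourArea)
        rc=cv2.minAreaRect(ct); bp=cv2.boxPoints(rc)
        print(n,"blue",c,a); print(np.array([onz(f,*p,.091) for p in bp])[:,:2].tolist())
E
```

```text
top yel [212.5181  99.4116] 554 [ 0.7577 -0.0161  0.091 ]
top yel [359.3667 131.3667] 30 [ 0.6704 -0.3722  0.091 ]
top yel [269.5185 206.8889] 27 [ 0.4916 -0.1493  0.091 ]
top yel [120.5385 210.5385] 26 [0.4907 0.2097 0.091 ]
top yel [315.4167 308.    ] 36 [ 0.2495 -0.2525  0.091 ]
top blue [354.1316 112.6332] 3381
[[0.7605140278754291, -0.26812166022598627], [0.7984587412280781, -0.4271650557842488], [0.6714142743463367, -0.45423971157924936], [0.6340045067681979, -0.29636559013353575]]
top blue [277.8712 181.7959] 2058
[[0.5933758893142556, -0.08197219577417508], [0.6141863931031011, -0.2121904738381752], [0.4878230881050019, -0.23146604532892515], [0.46729542300094506, -0.10223294724296056]]
top blue [247.6314 205.0103] 681
[[0.5435416540159607, -0.059434819711864], [0.5564633394163347, -0.14326818341855233], [0.47627189682963633, -0.15545862692498644], [0.4634616681021753, -0.07202963692718393]]
top blue [309.2682 288.4207] 3606
[[0.3340812297016268, -0.1440696717126304], [0.37877277335753134, -0.30044298081130605], [0.255385568330434, -0.3349294185722881], [0.21133073918219697, 
[... 230 characters left out ...]
253   0.091 ]
side yel [205.1053 294.9211] 38 [0.4921 0.2084 0.091 ]
side blue [247.4216 125.7038] 1276
[[0.7579449468470534, -0.2702341332314818], [0.8317276695711062, -0.42227116663913367], [0.6726300227801929, -0.4535170997523139], [0.612843571757681, -0.30252807777319435]]
side blue [263.3366 189.3292] 2023
[[0.587087518462809, -0.0524012311581995], [0.6461556196035885, -0.21244671966299145], [0.4864958167206947, -0.23124702976288325], [0.44330583822574493, -0.07456240003256909]]
side blue [361.7148 197.9163] 2139
[[0.33296249080946116, -0.14142726964478147], [0.3787853452922836, -0.2994310933585529], [0.2451075996345486, -0.33737981901360914], [0.2117672626922214, -0.17879386514747408]]
```

```bash
cat >> h.py <<'E'
def target(p,pitch,yaw,jaw=-1):
    """tool z in the box x-z plane, 'pitch' deg below horizontal, pointing to back; jaw x along jaw*box y"""
    a,b=np.radians(yaw),np.radians(pitch)
    bx=np.array([np.cos(a),np.sin(a),0]); by=np.array([-np.sin(a),np.cos(a),0])
    z=np.cos(b)*bx-np.sin(b)*np.array([0,0,1.]); x=jaw*by
    return np.array(p),np.c_[x,np.cross(z,x),z]
def rel(p,M,o=None):
    o=o or readout.get_obs(); C=R.from_rotvec(o["orientation"]).as_matrix()
    return np.round((C.T@(p-o["tcp_pos"]))*1000,1), np.round(np.degrees(R.from_matrix(C.T@M).as_rotvec()),1)
E
python3 - <<'E'
from h import *
np.set_printoptions(precision=4,suppress=True)
t=grab_frame("top")
m=sum(x[2] for x in blue(t) if 220<x[0][0]<300)
pts=np.argwhere(m)[:,::-1].astype(float)
w=np.array([onz(t,*p,.091)[:2] for p in pts]).astype(np.float32)*1000
rc=cv2.minAreaRect(w); print(rc, cv2.boxPoints(rc))
dot=np.array([.4916,-.1498])
print(rel(*target([*dot,.16],90,8.9)))
E
```

```text
((538.7032470703125, -141.97787475585938), (127.63594818115234, 161.58462524414062), 8.673072814941406) [[ 463.4319  -71.7329]
 [ 487.7982 -231.4698]
 [ 613.9746 -212.2228]
 [ 589.6083  -52.4859]]
(array([-319.3, -371.2,   71.1]), array([ 0. ,  0. , 17.9]))
```

```bash
python3 -m handwheel '-40 -46 0 0 0 2 0; -80 -93 0 0 0 4 0; -120 -139 0 0 0 7 0; -160 -186 0 0 0 9 0; -200 -232 0 0 0 11 0; -240 -278 0 0 0 13 0; -280 -325 0 0 0 16 0; -319 -371 0 0 0 18 0; -319 -371 0 0 0 18 0; -319 -371 30 0 0 18 0; -319 -371 50 0 0 18 0; -319 -371 50 0 0 18 0' 20
python3 - <<'E'
from h import *
print(rel(*target([.4918,-.1495,.095],90,8.7))); o=readout.get_obs(); print(o["tcp_pos"],o["joints"],o["contact_force"])
E
```

```text
clock: 1.75
tcp_pos: [0.4901, -0.1512, 0.18]
orientation: [2.383, -2.044, -0.005]
contact_force: [0.5, 0.4, -0.2]
grip_width: 0.0001
(array([-1.4, -2.2, 85. ]), array([0.2, 0.1, 0. ]))
[ 0.49014765 -0.15121244  0.17999218] [ 0.31254338  0.28060964 -0.15961705  1.9802977   0.05696541  0.88833853
 -1.29522605] [ 0.46228849  0.35104485 -0.16130584]
```

```bash
python3 -m handwheel '-1 -2 30 0 0 0 0; -1 -2 60 0 0 0 0; -1 -2 80 0 0 0 0; -1 -2 86 0 0 0 0; -1 -2 86 0 0 0 0'
python3 - <<'E'
from h import *
for n in("side","top"):
    f=grab_frame(n); cv2.imwrite(f"pics/{n}1.png",f["pixels"][:,:,::-1])
E
```

```text
clock: 2.38
tcp_pos: [0.4939, -0.1496, 0.096]
orientation: [-2.385, 2.045, -0.001]
contact_force: [-0.2, 0.4, 0.0]
grip_width: 0.0001
```

View pics/side1.png

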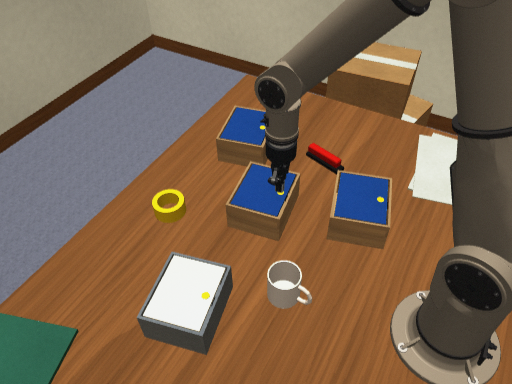

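The fingers are just above the dot at (280,190) in the side view. Now I press.

```bash
python3 -m handwheel '0 1 4 0 0 0 0; 0 1 7 0 0 0 0; 0 1 9 0 0 0 0; 0 1 11 0 0 0 0; 0 1 11 0 0 0 0'
```

```text
clock: 3.1
tcp_pos: [0.4932, -0.1495, 0.0846]
orientation: [-2.385, 2.044, -0.002]
contact_force: [0.5, 0.0, 2.2]
grip_width: -0.0002
```

```bash
python3 -m handwheel '0 0 1 0 0 0 0; 0 0 2 0 0 0 0; 0 0 3 0 0 0 0; 0 0 3 0 0 0 0'
```

```text
clock: 3.6
tcp_pos: [0.4934, -0.1495, 0.0831]
orientation: [-2.385, 2.044, -0.003]
contact_force: [-4.5, 0.1, 19.6]
grip_width: 0.0001
```

It is at the stop with about 20 N, so the catch should have let go. I rise straight up, clear of the lid.

```bash
python3 -m handwheel '0 0 -5 0 0 0 0; 0 0 -12 0 0 0 0; 0 0 -25 0 0 0 0; 0 0 -45 0 0 0 0; 0 0 -70 0 0 0 0; 0 0 -100 0 0 0 0; 0 0 -130 0 0 0 0; 0 0 -130 0 0 0 0; 0 0 -130 0 0 0 0; 0 0 -130 0 0 0 0'
python3 - <<'E'
from h import *
fs={}
for n in("side","top"):
    f=fs[n]=grab_frame(n); cv2.imwrite(f"pics/{n}2.png",f["pixels"][:,:,::-1])
E
```

```text
clock: 4.85
tcp_pos: [0.4915, -0.1491, 0.2101]
orientation: [2.385, -2.044, -0.004]
contact_force: [0.1, -0.4, -0.3]
grip_width: 0.0001
```

View pics/side2.png

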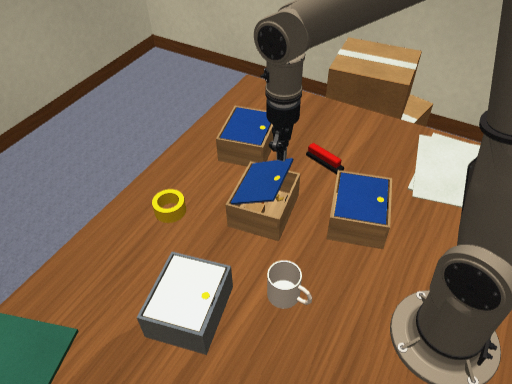

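View pics/top2.png

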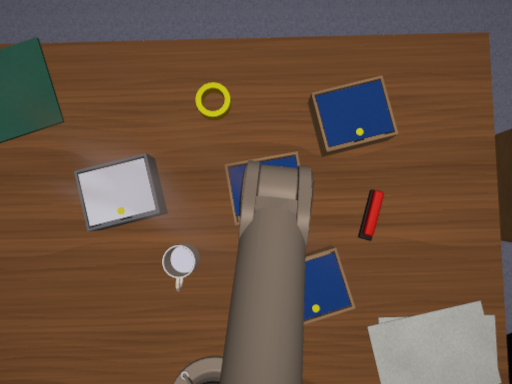

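The side view shows the lid ajar with the dot at (277,178) and the fingers clear above it. The arm would be cramped pitching the tool forward this close to the base. So I tilt it sideways, with the wrist to the left, to come under the front-left corner of the lid. I try that tilt high up first.

```bash
python3 -m handwheel '0 0 -40 0 0 0 0; 0 0 -60 0 5 0 0; -20 0 -60 0 12 0 0; -40 0 -60 0 20 0 0; -60 0 -60 0 28 0 0; -80 0 -60 0 36 0 0; -100 0 -60 0 45 0 0; -120 0 -60 0 45 0 0; -120 0 -60 0 45 0 0'
python3 - <<'E'
from h import *
np.set_printoptions(precision=3,suppress=True)
o=readout.get_obs(); print(o["joints"]); print(R.from_rotvec(o["orientation"]).as_matrix())
f=grab_frame("side"); cv2.imwrite("pics/side3.png",f["pixels"][:,:,::-1])
E
```

```text
clock: 6.08
tcp_pos: [0.4745, -0.0295, 0.271]
orientation: [1.915, -1.637, 0.789]
contact_force: [0.0, -0.5, 0.4]
grip_width: -0.0002
[-0.253  0.25  -0.345  2.044  0.791  1.369 -2.393]
[[ 0.11  -0.988  0.108]
 [-0.701 -0.155 -0.697]
 [ 0.705  0.001 -0.709]]
```

View pics/side3.png

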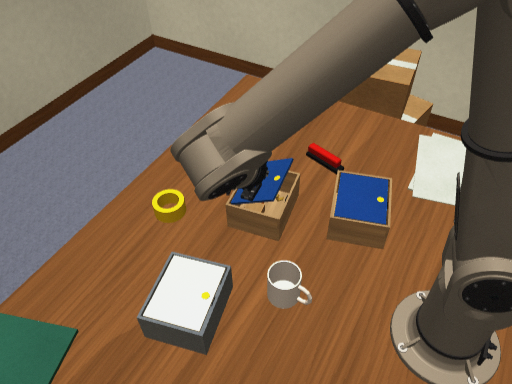

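The tilt is reached. Next I compute the entry and the arc.

```bash
cat >> h.py <<'E'
H=np.array([.6057,-.1321,.092]); YAW=8.7
def w2(bx,by,z):
    a=np.radians(YAW); return np.array([H[0]+(bx*np.cos(a)-by*np.sin(a))/1000,H[1]+(bx*np.sin(a)+by*np.cos(a))/1000,z/1000])
def tl(p,o):
    return np.round(R.from_rotvec(o["orientation"]).as_matrix().T@(p-o["tcp_pos"])*1000).astype(int)
def arc(th,s=103,by=74):
    S,C=np.sin(th),np.cos(th); d=11*S+20*C
    return w2(-s*C-(9+d)*S, by, 92+s*S-(9+d)*C-8)
def inbox(p):
    a=np.radians(YAW); v=(np.array(p)-H)*1000
    return np.round([v[0]*np.cos(a)+v[1]*np.sin(a),-v[0]*np.sin(a)+v[1]*np.cos(a),p[2]*1000],1)
E
python3 - <<'E'
from h import *
o=readout.get_obs(); print(inbox(o["tcp_pos"]))
for p in [(-105,150,250),(-105,150,130),(-105,125,125),(-105,74,105)]: print(p,tl(w2(*p),o))
for th in np.arange(.4,1.81,.1): print(round(th,2),inbox(arc(th)),tl(arc(th),o))
E
```

```text
[-114.5  119.6  271.5]
(-105, 150, 250) [-37  -9  -6]
(-105, 150, 130) [-121   -9   79]
(-105, 125, 125) [-107   -9  100]
(-105, 74, 105) [-85  -9 150]
0.4 [-107.2   74.    94.9] [-92  -7 157]
0.5 [-105.6   74.   105.5] [-85  -9 150]
0.6 [-102.9   74.   116. ] [-77 -12 142]
0.7 [-99.   74.  126.4] [-70 -15 135]
0.8 [-93.9  74.  136.4] [-63 -21 128]
0.9 [-87.6  74.  146. ] [-56 -27 121]
1.0 [-80.1  74.  155. ] [-50 -34 115]
1.1 [-71.6  74.  163.2] [-44 -43 109]
1.2 [-62.   74.  170.4] [-39 -52 104]
1.3 [-51.6  74.  176.6] [-35 -63  99]
1.4 [-40.4  74.  181.6] [-31 -74  96]
1.5 [-28.6  74.  185.2] [-28 -86  93]
1.6 [-16.4  74.  187.5] [-27 -98  92]
1.7 [ -3.9  74.  188.4] [ -26 -111   91]
1.8 [  8.6  74.  187.8] [ -27 -123   92]
```

```bash
python3 -m handwheel '-35 -9 -6 0 0 0 0; -75 -9 35 0 0 0 0; -121 -9 79 0 0 0 0; -107 -9 100 0 0 0 0; -107 -9 100 0 0 0 0; -107 -9 100 0 0 0 0'
python3 - <<'E'
from h import *
o=readout.get_obs(); print(inbox(o["tcp_pos"]),o["joints"].round(2))
for p in [(-107,90,108),(-107,74,102)]: print(p,tl(w2(*p),o))
for n in("side","top"):
    f=grab_frame(n); cv2.imwrite(f"pics/{n}4.png",f["pixels"][:,:,::-1])
    im=f["pixels"][120:270,170:330] if n=="side" else f["pixels"][120:270,190:350]
    cv2.imwrite(f"pics/{n}4c.png",cv2.resize(im[:,:,::-1],None,fx=4,fy=4,interpolation=cv2.INTER_CUBIC))
E
```

```text
clock: 6.88
tcp_pos: [0.4835, -0.0253, 0.1272]
orientation: [1.909, -1.643, 0.794]
contact_force: [0.9, 0.6, 0.3]
grip_width: 0.0002
[-104.7  124.1  127.2] [-0.29  0.5  -0.32  2.12  0.93  1.2  -2.68]
(-107, 90, 108) [11  2 38]
(-107, 74, 102) [18  2 53]
```

View pics/side4c.png

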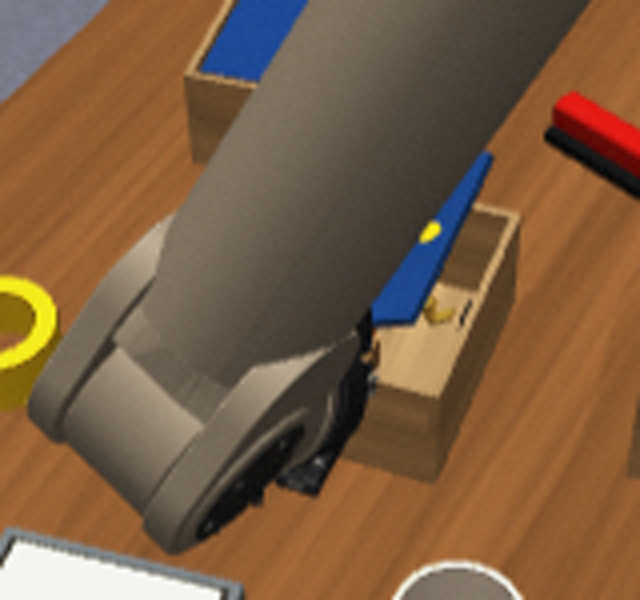

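View pics/top4c.png

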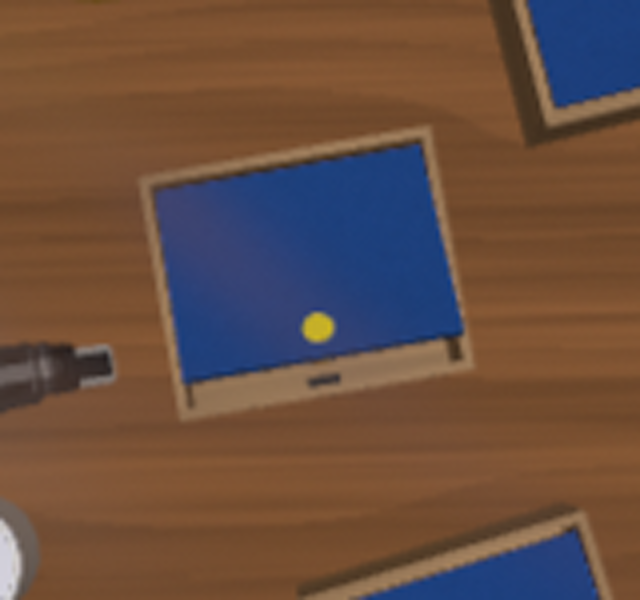

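The fingertip is at the left of the box (top crop 115,365), in line with the front part of the ajar lid. I enter under the lid.

```bash
python3 -m handwheel '4 2 15 0 0 0 0; 11 2 38 0 0 0 0; 18 2 53 0 0 0 0; 18 2 53 0 0 0 0'
python3 - <<'E'
from h import *
o=readout.get_obs(); print(inbox(o["tcp_pos"]),o["joints"].round(2))
for th in np.arange(.5,1.81,.1): print(round(th,2),inbox(arc(th)),tl(arc(th),o))
f=grab_frame("top")
im=f["pixels"][120:270,190:350]
cv2.imwrite(f"pics/top5c.png",cv2.resize(im[:,:,::-1],None,fx=4,fy=4,interpolation=cv2.INTER_CUBIC))
E
```

```text
clock: 7.48
tcp_pos: [0.4874, -0.0761, 0.1001]
orientation: [1.908, -1.638, 0.791]
contact_force: [0.4, -0.1, 0.3]
grip_width: 0.0001
[-108.5   73.2  100.1] [-0.23  0.53 -0.27  2.16  1.02  1.11 -2.69]
0.5 [-105.6   74.   105.5] [ 3 -3 -4]
0.6 [-102.9   74.   116. ] [ 11  -6 -12]
0.7 [-99.   74.  126.4] [ 18  -9 -19]
0.8 [-93.9  74.  136.4] [ 25 -15 -26]
0.9 [-87.6  74.  146. ] [ 32 -21 -33]
1.0 [-80.1  74.  155. ] [ 38 -28 -39]
1.1 [-71.6  74.  163.2] [ 44 -37 -45]
1.2 [-62.   74.  170.4] [ 49 -46 -50]
1.3 [-51.6  74.  176.6] [ 54 -57 -55]
1.4 [-40.4  74.  181.6] [ 57 -68 -58]
1.5 [-28.6  74.  185.2] [ 60 -80 -61]
1.6 [-16.4  74.  187.5] [ 61 -92 -62]
1.7 [ -3.9  74.  188.4] [  62 -104  -63]
1.8 [  8.6  74.  187.8] [  62 -117  -63]
```

View pics/top5c.png

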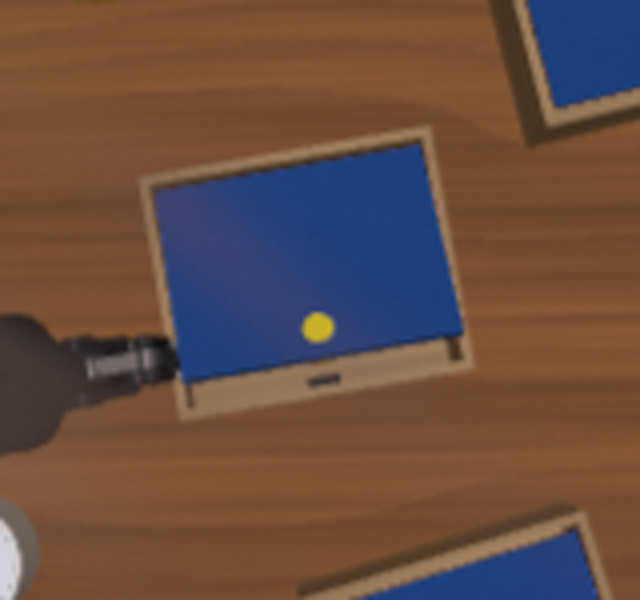

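The fingertip is hidden under the lid's left edge near the front corner, with no contact yet. I raise along the arc.

```bash
python3 -m handwheel '6 -3 -2 0 0 0 0; 14 -6 -10 0 0 0 0; 21 -9 -17 0 0 0 0; 28 -15 -24 0 0 0 0; 34 -21 -31 0 0 0 0; 40 -28 -37 0 0 0 0; 40 -28 -37 0 0 0 0'
python3 - <<'E'
from h import *
o=readout.get_obs(); print(inbox(o["tcp_pos"]),o["joints"].round(2))
for th in np.arange(1,1.91,.1): print(round(th,2),inbox(arc(th,by=71)),tl(arc(th,by=71),o))
for n in("side","top"):
    f=grab_frame(n)
    im=f["pixels"][110:260,170:330] if n=="side" else f["pixels"][120:270,190:350]
    cv2.imwrite(f"pics/{n}6c.png",cv2.resize(im[:,:,::-1],None,fx=4,fy=4,interpolation=cv2.INTER_CUBIC))
E
```

```text
clock: 8.4
tcp_pos: [0.5168, -0.0721, 0.1553]
orientation: [1.91, -1.639, 0.793]
contact_force: [-0.3, 0.9, -0.5]
grip_width: -0.0
[-78.8  72.7 155.3] [-0.21  0.46 -0.28  2.08  0.96  1.18 -2.54]
1.0 [-80.1  71.  155. ] [1 1 1]
1.1 [-71.6  71.  163.2] [ 7 -7 -4]
1.2 [-62.   71.  170.4] [ 12 -17  -9]
1.3 [-51.6  71.  176.6] [ 16 -27 -14]
1.4 [-40.4  71.  181.6] [ 20 -38 -17]
1.5 [-28.6  71.  185.2] [ 22 -50 -20]
1.6 [-16.4  71.  187.5] [ 24 -62 -21]
1.7 [ -3.9  71.  188.4] [ 25 -75 -22]
1.8 [  8.6  71.  187.8] [ 24 -87 -22]
1.9 [ 21.1  71.  185.7] [  23 -100  -20]
```

View pics/side6c.png

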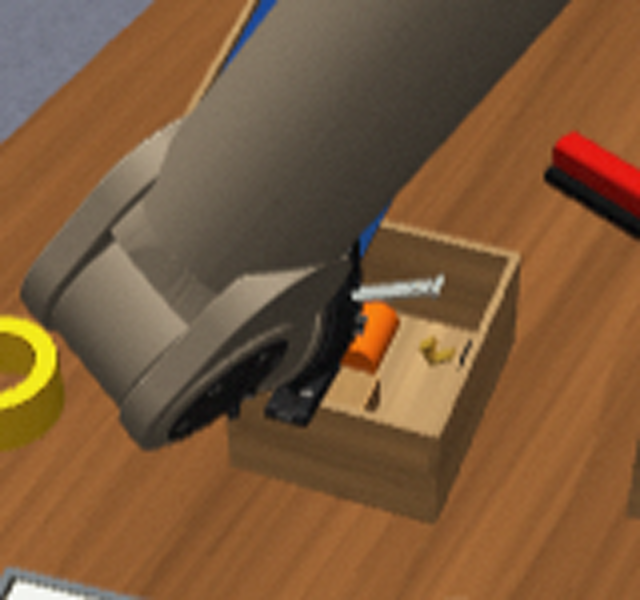

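View pics/top6c.png

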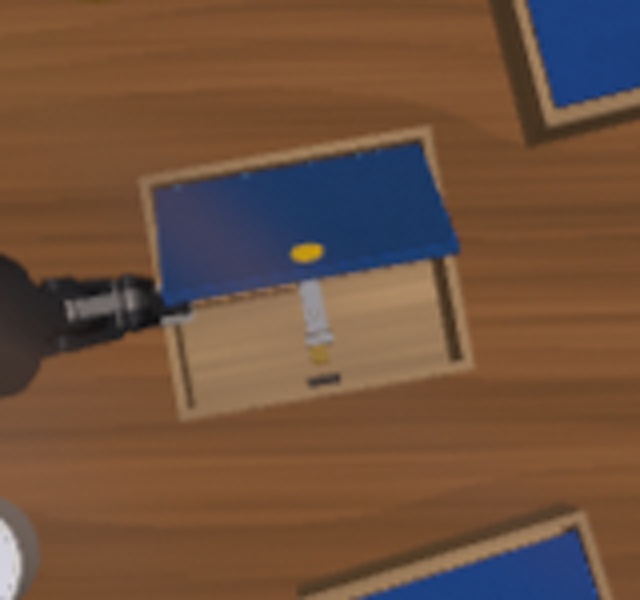

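The lid is following, at about 1 rad, with the fingertip at its left edge (top crop 180,310). I continue over the top.

```bash
python3 -m handwheel '8 -7 -3 0 0 0 0; 13 -17 -8 0 0 0 0; 17 -27 -13 0 0 0 0; 21 -38 -16 0 0 0 0; 23 -50 -19 0 0 0 0; 25 -62 -20 0 0 0 0; 26 -75 -21 0 0 0 0; 25 -87 -21 0 0 0 0; 25 -87 -21 0 0 0 0'
python3 - <<'E'
from h import *
o=readout.get_obs(); print(inbox(o["tcp_pos"]),o["joints"].round(2))
for n in("side","top"):
    f=grab_frame(n)
    im=f["pixels"][90:240,170:330] if n=="side" else f["pixels"][90:240,190:350]
    cv2.imwrite(f"pics/{n}7c.png",cv2.resize(im[:,:,::-1],None,fx=4,fy=4,interpolation=cv2.INTER_CUBIC))
E
```

```text
clock: 9.62
tcp_pos: [0.6031, -0.0614, 0.1868]
orientation: [1.911, -1.638, 0.791]
contact_force: [0.1, -1.0, -0.2]
grip_width: 0.0001
[  8.2  70.3 186.8] [-0.19  0.52 -0.26  1.86  0.94  1.26 -2.39]
```

View pics/side7c.png

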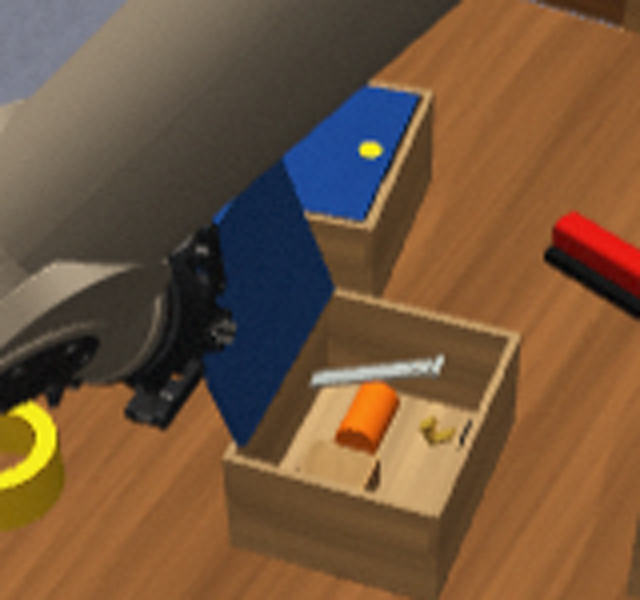

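View pics/top7c.png

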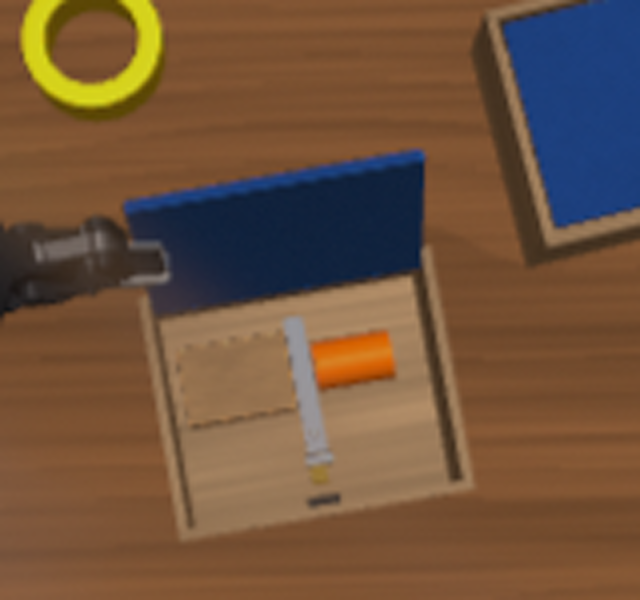

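The lid leans back past upright, with the underside seen from above and the fingertip at (165,265) in front of it. I back away forward, then out along the tool axis.

```bash
python3 -m handwheel '0 12 0 0 0 0 0; 0 25 -10 0 0 0 0; 0 30 -40 0 0 0 0; 0 30 -80 0 0 0 0; 0 30 -120 0 0 0 0; 0 30 -150 0 0 0 0; 0 30 -150 0 0 0 0; 0 30 -150 0 0 0 0'
python3 - <<'E'
from h import *
np.set_printoptions(precision=3,suppress=True)
fs={}
for n in("side","top"):
    f=fs[n]=grab_frame(n); cv2.imwrite(f"pics/{n}8.png",f["pixels"][:,:,::-1])
for c,a,m in yellow(fs["top"]): print(c,a)
for n in fs:
    for c,a,m in blue(fs[n]):
        ct=max(cv2.findContours(m,0,1)[0],key=cv2.contourArea); print(n,c,a,cv2.approxPolyDP(ct,4,True)[:,0].tolist())
print(readout.get_obs()["contact_force"])
E
```

```text
clock: 10.72
tcp_pos: [0.5558, 0.0374, 0.2928]
orientation: [1.91, -1.637, 0.791]
contact_force: [0.6, -0.8, -0.3]
grip_width: -0.0001
[212.608  99.405] 553
[359.367 131.367] 30
[120.533 210.467] 30
[315.457 307.914] 35
side [240.019 151.02 ] 2347 [[271, 113], [258, 111], [222, 136], [226, 140], [215, 164], [230, 200], [252, 163], [245, 142], [261, 143]]
side [361.725 197.923] 2138 [[341, 173], [335, 215], [385, 223], [387, 180]]
top [354.156 112.662] 3376 [[379, 80], [316, 96], [329, 145], [392, 130]]
top [265.606 145.61 ] 1639 [[295, 128], [222, 142], [251, 163], [294, 156]]
top [309.288 288.445] 3603 [[333, 253], [270, 273], [285, 324], [349, 304]]
[ 0.201  0.416 -0.392]
```

View pics/side8.png

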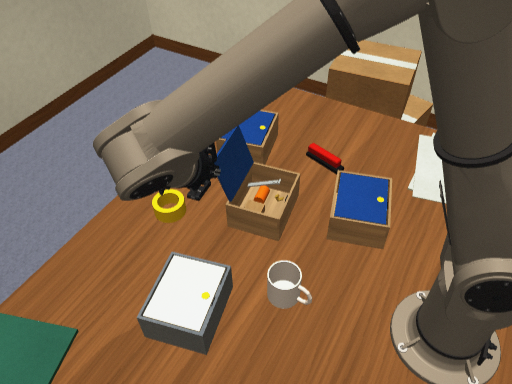

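View pics/top8.png

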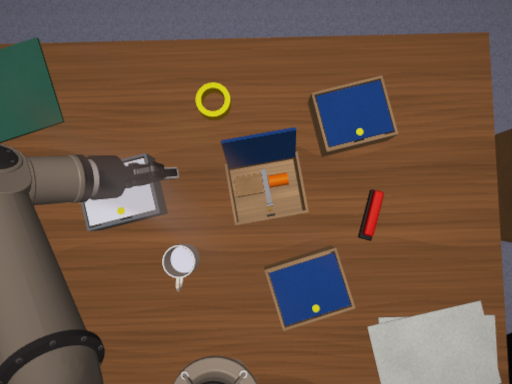

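Run:
```python
from h import *
t=grab_frame("top")
for uv in((296,128),(222,136)):
    for z in(.215,.220,.225): print(uv,z,inbox(onz(t,*uv,z)))
for th in(1.6,1.75,1.9): print(th,133*-np.cos(th),92+133*np.sin(th))
o=readout.get_obs(); print(abs(o["qvel"]).max())
```

```text
(296, 128) 0.215 [ 38.6 -82.4 215. ]
(296, 128) 0.22 [ 37.6 -81.9 220. ]
(296, 128) 0.225 [ 36.6 -81.3 225. ]
(222, 136) 0.215 [ 49.1  77.5 215. ]
(222, 136) 0.22 [ 48.1  77.2 220. ]
(222, 136) 0.225 [ 47.  77. 225.]
1.6 3.8835364660714125 224.94328920452017
1.75 23.706725401382446 222.8701309342336
1.9 42.99751239284595 217.85791166242612
0.007959152502758854
```

The lid's free edge lies about 43 mm behind the hinge at 0.218 m height, which matches the 1.9 rad stop. The arm is clear and still, so I hand in.

```bash
python3 -c "
from bench import workorder; print(workorder.hand_in())"
```

```text
the job is handed in; nothing more can be done
None
```

The blue lid of the target birch box (the blue-lidded one farthest to the robot's left) is wide open and leaning back at its stop. The job was handed in at about 11 s. No verdict is reported, so the checks below are my own.

- **Press:** I pressed the lid at the yellow dot until it reached its stop. The first try gave only about 2 N; pressing 3 mm further gave about 20 N, with the tip 8 mm down. When I rose clear, the side picture showed the lid standing ajar, untouched.
- **Push over:** I tilted the tool 45° sideways and put the closed fingertip under the lid's left edge, near the front corner. I did not use the middle of the front edge, because I judged the arm too cramped to pitch forward this close to the base. I then pushed the lid up and over along an arc and backed off.
- **Lid angle:** In the top picture the lid's free edge is 38 to 49 mm behind the hinge, 43 mm on average. That matches the 1.9 rad stop (43 mm), well past the 24 mm expected at 1.75 rad. The 10 mm difference between its two corners is pixel and yaw error.
- **Other things:** The white lid looks shut, with its dot on the same pixel as at the start. The tape is on the same pixel too. The mug and stapler look unmoved by eye; I did not measure them. The wrist force read about zero, and the arm was still, with its fingers away from everything.

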